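# Index the dish table one hole under the inspection lens

### The job

Press the red plunger pad down with the fingertips and, keeping it in, push the dish table round counter-clockwise (seen from above, the way the yellow arrow points) to the next hole and no further, so that the amber dish comes under the lens. Let the plunger spring fully back up so that it locks in that hole, and take the hand away. Lift nothing, keep the dishes on their places and leave the other things on the bench alone.

Things in the scene. Friction and masses are not known exactly. Their poses are not given: they have to be found in the camera images.
- turntable (a joint): black round dish table, 224 mm across, top 38 mm above the bench, in a fixed white pot (300 mm across, 66 mm high). Turn angle in rad: about 0 at the start, grows counter-clockwise seen from above; next hole at 1.047 (a hole every 60 degrees). Stops at -1.4 and 2.4. Locked (plunger out) it has about 0.025 rad of play either way; freed, it turns with 1 to 2 N at the plunger.
- plunger (a joint): travel of the plunger in m: 0 out (up, its tooth in a hole, table locked), 0.013 fully in (down). The spring takes about 4 N to start, 8 N fully in. Past 0.010 the tooth is below the fixed ring and the table can turn. Between holes the ring keeps it in at about 0.010 even when let go; over a hole, let go, it springs up by itself (3 mm of room each side of the tooth).
- plunger_pad (a point): centre of the top face of the plunger's red 44 mm square pad; it rides on the turntable, 100 mm from the axis. Face 96 mm above the bench when out, 83 mm fully in. A red lip, 5 mm thick, rises 10 mm along its leading (counter-clockwise) edge, inner side 17 mm from the centre. Axes: x outward, y to the lip, z up. A 12 mm wide brass tooth below it points outward, to 130 mm from the axis.
- hub (a point): centre of the turntable's steel hub top, 36 mm across, on the turning axis, 48 mm above the bench. Axes turn with the table: x points to the plunger, z up. A yellow arrow on the table top just ahead of the plunger points counter-clockwise.
- next_hole (a point): middle of the slot (18 mm wide, open inward) that the tooth must spring into next, at the upper face of the fixed aluminium ring (inner radius 114 mm, 10 mm thick, top 66 mm above the bench); 122 mm from the axis, 60 degrees counter-clockwise of the slot in use. Fixed; x axis points the way from the axis to the slot in use at the start, z up.
- lens (a point): lower face of the fixed inspection lens (32 mm across), 120 mm above the bench, over the circle of dishes, 150 degrees from the plunger both before and after the turn. Its head reaches 224 mm high and hangs from a steel post (20 mm across, 235 mm high) outside the pot, 178 mm from the axis. Nothing on the bench is over 240 mm high.
- dish_amber_mid (a point): middle of a closed round culture dish with amber lid, 40 mm across, 14 mm high, 25 g, loose on the turntable; the dish that should come under the lens. It must ride along on its place.
- seat_amber (a point): place of the amber dish on the turntable: 62 mm from the axis, 150 degrees counter-clockwise of the plunger, 7 mm above the table top; turns with the table.
- dish_blue_mid (a point): middle of a closed round culture dish with blue lid, 40 mm across, 14 mm high, 25 g, loose on the turntable; under the lens at the start. It must ride along on its place.
- seat_blue (a point): place of the blue dish on the turntable: 62 mm from the axis, 210 degrees counter-clockwise of the plunger, 7 mm above the table top; turns with the table.
- dish_green_mid (a point): middle of a closed round culture dish with green lid, 40 mm across, 14 mm high, 25 g, loose on the turntable; bystander. It must ride along on its place.
- seat_green (a point): place of the green dish on the turntable: 62 mm from the axis, 270 degrees counter-clockwise of the plunger, 7 mm above the table top; turns with the table.
- dish_white_mid (a point): middle of a closed round culture dish with white lid, 40 mm across, 14 mm high, 25 g, loose on the turntable; bystander. It must ride along on its place.
- seat_white (a point): place of the white dish on the turntable: 62 mm from the axis, 30 degrees counter-clockwise of the plunger, 7 mm above the table top; turns with the table.
- bottle_mid (a point): middle of a standing white bottle, 56 mm across, 130 mm high, loose; leave alone.
- slidebox_mid (a point): middle of a yellow slide box, 85 x 60 x 32 mm, loose; leave alone.
- eyepiece_mid (a point): middle of a standing black eyepiece, 38 mm across, 56 mm high, loose; leave alone.
- driver_grip (a point): handle of a lying orange screwdriver, 160 mm long, loose; leave alone.

How it is judged:
On the way, in this order (a step that is already met when the one before it is completed fails the run):
1. the plunger is pressed in (value of joint plunger above 0.008 m), for 0.05 s.
2. the table is turned counter-clockwise, plunger in, past half way to the next hole (value of joint turntable above 0.55 rad and value of joint plunger above 0.008 m), for 0.05 s.
At the end, for the whole second after the job is handed in: The table is at the next hole counter-clockwise (within 0.05 rad of 1.047) and still, the plunger is out (within 3 mm) and so locked, every dish is within 12 mm of its place on the table, and the other loose things are within 30 mm of where they were (value of joint turntable between 0.997 and 1.097 rad and value of joint plunger below 0.003 m and velocity of joint turntable between -0.05 and 0.05 rad/s and distance between dish_amber_mid and seat_amber below 0.012 m and distance between dish_blue_mid and seat_blue below 0.012 m and distance between dish_green_mid and seat_green below 0.012 m and distance between dish_white_mid and seat_white below 0.012 m and distance of each of bottle_mid, slidebox_mid, eyepiece_mid, driver_grip from where it was at the start of the episode below 0.03 m); the robot touches nothing.
It fails at once if the table is turned on, half way to the second hole (value of joint turntable above 1.57 rad).
It fails at once if the table is turned the wrong way (value of joint turntable below -0.3 rad).
It fails at once if a dish is lifted or pushed off its place (distance between dish_amber_mid and seat_amber above 0.02 m or distance between dish_blue_mid and seat_blue above 0.02 m or distance between dish_green_mid and seat_green above 0.02 m or distance between dish_white_mid and seat_white above 0.02 m).
It fails at once if another thing on the bench is lifted, carried or pushed away (distance of any of bottle_mid, slidebox_mid, eyepiece_mid, driver_grip from where it was at the start of the episode above 0.03 m).
It also fails if it takes over 38 s, if anything falls off the work surface, if the arm or the gripper's body presses on something with over 40 N, if the wrist force passes 120 N, or if a joint passes its speed limit or range.

### The arm

A 6-joint arm with a two-finger parallel gripper is mounted at the origin on the work surface. World frame = base frame: x ahead of the robot, y to its left, z up, the work surface at z = 0. Lengths are in m, angles in rad, forces in N, time in s.
With the tool pointing down it reaches from about 0.35 to 0.775 m from the base axis. Payload 7.3 kg.
Tool frame: the origin (TCP) lies at the very end of the fingers, on their centre line; the grasp point (between the pads) lies 19 mm behind it (ctrl.hold_point_z is the z of the grasp point in the tool frame, in m); z points along the fingers, y is the line along which they close (so a half turn about z gives the same grasp; the last joint's range is limited). The gripper opens to 92 mm and grips with 3 to 60 N. Pads are 19 mm wide; open, the fingers measure 130 mm over their backs; the gripper's body (75 mm by 190 mm) begins 47 mm behind the grasp point.
Start: joints at [-1.352, 0.342, 1.524, -0, 1.275, -0.146], TCP at [0.187, -0.49, 0.227] pointing down, gripper open.
Joint ranges: [-2.53, 2.53], [-0.77, 2.02], [0.04, 2.7], [-1, 4.14], [0.28, 2.66], [-3.11, 3.11]. Speed limits (rad/s): [2.57, 2.57, 3.14, 3.14, 3.14, 3.14].

### API

Orientations are given as a unit quaternion [w, x, y, z].
In Python, from bench import ctrl gives the robot as it stands. The module is installed in compiled form; this text tells all that it offers.
- The arm moves only by the shell command python3 -m pendant 'ROWS' [FORCE]. ROWS is JSON, a list of rows, each a list of 3 entries, a list of its own where there are three numbers: the turn, a rotation vector about the tool's x, y, z in rad, then the shift along the tool's x, y, z in mm, then the opening, from -1 (shut) to 1 (fully open), so that 0 is half open. A call has 1 to 8 rows; each row is the pose to reach, as a shift and turn from the pose commanded when the call began, along the tool's axes at that moment; what a row does not reach only later rows make up. A row lasts 1/10 s, in which the tool goes at most 50 mm and 8.59 degrees, less where a joint would pass 70% of its speed; a pose out of reach is approached as far as the arm can. A call with a gripper value outside its range is refused whole. The fingers move at their own pace and stop on an object; FORCE is the grip in N (left out, the last holds). Time passes only in rows, so rows that repeat a pose let the fingers close. It gives the time, the measured TCP pose, the force, the opening and the grip force at its end, in the units of the state.
- ctrl.read_state(): the state, without advancing time (a new reading comes with each control period).
- ctrl.camera(name): name is "scene" or "top" or "wrist"; returns the picture (420x560x3 uint8, red, green, blue); there is no depth.
- ctrl.camera_model(name): a dict with "vertical_fov" (degrees; the focal length in pixels is half the picture's height over the tangent of half this angle, whatever the lens; pixels are square), "cx", "cy" (the principal point, pixels), "origin" and "attitude" of the camera in the world; the wrist camera has in their place "T_tool_cam" (4x4, takes a point from camera to tool coordinates, whose origin is the TCP and whose axes are the flange's). Camera axes: x right, y down, z forward; pixel columns grow to the right and rows downward; lengths in m; the calibration is good to about 2 mm. A picture is of the moment at which its call begins: read the wrist's pose just before it. camera_model takes no time and is no camera call.
- ctrl.job_done(): hands the job in; it is judged then, once.
The state is a dict: "clock": time; "joint_positions": joint angles; "qd": joint speeds; "joint_efforts": joint torques, N m; "tool_pos": TCP position; "eef_rot": TCP orientation; "wrist_force": force on the tool from outside, world axes, zero at the start; "ft_torque": the same for the moment, N m; "grip_width": finger opening in m; "grip_force": force on a finger pad.
Only numpy, scipy, OpenCV 4.12 (cv2) and the standard library are available. Lean on these libraries where they do the work, as an engineer would, in place of code of your own. Each camera call takes 0.05 s, during which the arm holds its last target. There are 200 camera calls.

## Working session

There is one attempt and no reset: what is moved stays moved. The work goes in short steps, Python scripts to look and compute and a shell command to move; the robot and the scene stay as the last step left them, time stands still between calls to the robot, and variables do not carry over. Pictures are saved under pics/ and viewed, at most 10 in all, crops included, and the job is handed in when it is done.

```bash
mkdir -p pics; cat > h.py <<'E'
import numpy as np,cv2
from bench import ctrl
from scipy.spatial.transform import Rotation as R
def snap(n,f):
    im=ctrl.camera(n); cv2.imwrite('pics/'+f,im[:,:,::-1]); return im
E
python3 - <<'E'
from h import *
snap('top','top1.png'); snap('scene','scene1.png')
for n in('top','scene','wrist'): print(ctrl.camera_model(n))
s=ctrl.read_state(); print(s)
E
```

```text
{'vertical_fov': 47.72281405286997, 'cx': 275.90953884272034, 'cy': 213.1746257848573, 'origin': array([ 0.34747914, -0.02919753,  1.32531521]), 'attitude': array([ 0.05706315, -0.70231173,  0.7075427 , -0.05371553])}
{'vertical_fov': 53.87908301730258, 'cx': 282.92550390978323, 'cy': 216.86895652240628, 'origin': array([ 1.08259691, -0.16183559,  0.90426779]), 'attitude': array([-0.23649168,  0.75947397,  0.58115855, -0.17183049])}
{'vertical_fov': 58.7427056678908, 'cx': 272.09449231550605, 'cy': 208.05141631303323, 'T_tool_cam': array([[ 1.51313465e-04, -9.66966839e-01, -2.54902156e-01,
         6.81211306e-02],
       [ 9.99999662e-01,  3.52193293e-04, -7.42425347e-04,
         6.66263710e-04],
       [ 8.07675521e-04, -2.54901958e-01,  9.66966566e-01,
        -1.57569252e-01],
       [ 0.00000000e+00,  0.00000000e+00,  0.00000000e+00,
         1.00000000e+00]])}
{'clock': 0.1, 'joint_positions': array([-1.35198344e+00,  3.42715653e-01,  1.52492164e+00, -2.88499180e-05,
        1.27538570e+00, -1.45997040e-01]), 'qd': array([ 5.64008483e-05, -2.51592085e-03, -5.80713281e-03,  7.79121508e-04,
       -9.58109889e-05,  9.61726977e-04]), 'joint_efforts': array([ 1.60264401e-03, -4.32004130e+01, -2.44694245e+01,  7.18266447e-02,
        5.25573897e-02, -6.37243056e-05]), 'tool_pos': array([ 0.18724011, -0.49008996,  0.22608191]), 'eef_rot': array([-7.14195358e-04,  9.83409273e-01,  1.81399257e-01, -3.98201172e-05]), 'wrist_force': array([-0.3097184 ,  0.14818852, -0.23083814]), 'ft_torque': array([0.04207311, 0.02167217, 0.01831547]), 'grip_force': 0.0, 'grip_width': 0.09176848694066138}
```

View pics/top1.png

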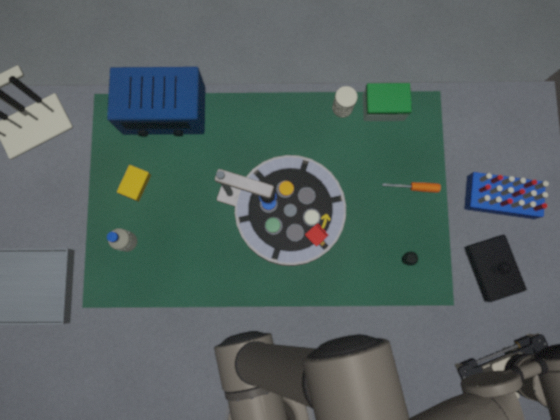

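View pics/scene1.png

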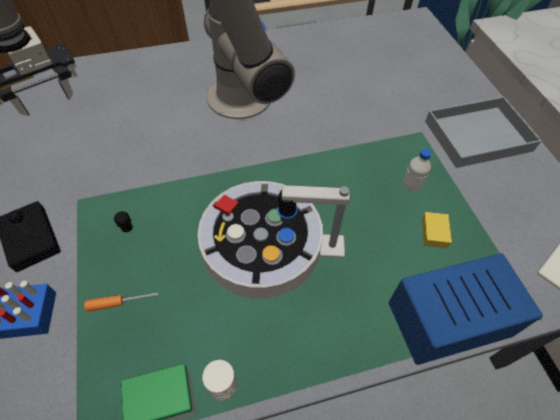

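The top view shows the pot centred near (291,210) with the hub at its centre. The red pad is at (317,235), the lens arm runs from (222,177) to (268,195), and the bench items are well clear of the pot. Next I'll measure the hub and pad.

```bash
cat >> h.py <<'E'
def q2R(q): return R.from_quat([q[1],q[2],q[3],q[0]]).as_matrix()
def campose(n,s=None):
    m=ctrl.camera_model(n)
    if n=='wrist':
        T=np.array(m['T_tool_cam']); Rt=q2R(s['eef_rot'])
        return m,Rt@T[:3,:3],Rt@T[:3,3]+s['tool_pos']
    return m,q2R(m['attitude']),np.array(m['origin'])
def px2w(n,uv,z,s=None):
    m,A,o=campose(n,s); f=210/np.tan(np.radians(m['vertical_fov']/2))
    d=A@np.array([(uv[0]-m['cx'])/f,(uv[1]-m['cy'])/f,1]); return o+d*(z-o[2])/d[2]
def red(im,roi):
    hsv=cv2.cvtColor(im,cv2.COLOR_RGB2HSV); h,sa,v=cv2.split(hsv)
    k=(((h<7)|(h>173))&(sa>150)&(v>60)).astype(np.uint8); m=np.zeros_like(k); a,b,c,d=roi; m[b:d,a:c]=k[b:d,a:c]
    return m
E
python3 - <<'E'
from h import *
for n,f,roi in(('top','top1.png',(290,210,345,260)),('scene','scene1.png',(200,185,250,225))):
    im=cv2.imread('pics/'+f)[:,:,::-1].copy()
    m=red(im,roi); ys,xs=np.nonzero(m); c=(xs.mean(),ys.mean()); 
    r=cv2.minAreaRect(np.c_[xs,ys].astype(np.float32))
    print(n,c,r,px2w(n,c,.097)[:3])
print('hub guess',px2w('top',(291,210),.048), px2w('scene',(261,234.5),.048))
# pot rim outer circle at z=.066 in top
im=cv2.imread('pics/top1.png'); g=cv2.cvtColor(im,cv2.COLOR_BGR2GRAY)
hsv=cv2.cvtColor(im,cv2.COLOR_BGR2HSV)
k=((hsv[...,1]<70)&(hsv[...,2]>90)).astype(np.uint8); m=np.zeros_like(k); m[140:280,230:352]=k[140:280,230:352]
m[:200,:262]=0
ys,xs=np.nonzero(m); hull=cv2.convexHull(np.c_[xs,ys]); e=cv2.fitEllipse(hull); print(e,px2w('top',e[0],.066))
cr=im[140:280,220:360]; cv2.imwrite('pics/crop.png',cv2.resize(cr,(588,588),interpolation=cv2.INTER_CUBIC))
E
```

```text
top (np.float64(316.0452830188679), np.float64(234.30943396226414)) ((316.36065673828125, 234.5327606201172), (16.388721466064453, 17.541053771972656), 50.194427490234375) [ 0.48527799 -0.12800869  0.097     ]
scene (np.float64(226.01908396946564), np.float64(204.62977099236642)) ((225.95901489257812, 203.5491943359375), (17.79712677001953, 18.053199768066406), 39.80556869506836) [ 0.49167723 -0.1290895   0.097     ]
hub guess [ 0.55791585 -0.065046    0.048     ] [ 0.56526285 -0.06226092  0.048     ]
((289.33831787109375, 209.5151824951172), (111.21640014648438, 115.04776763916016), 105.52884674072266) [ 0.55630645 -0.06009018  0.066     ]
```

View pics/crop.png

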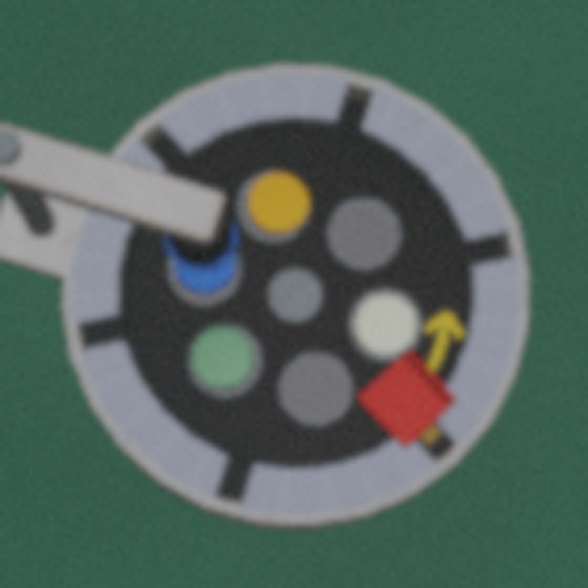

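The crop shows the hub at (295,295), the pad around (405,398) with its lip on the upper-right side, and the next slot at (488,246). Radius and angle fit: about 97 mm, at about -137°. Next I'll move above the pad with the gripper shut and tool x tangential toward the lip.

```bash
python3 -m pendant '[[[0,0,0.15],[45,-25,0],-1],[[0,0,0.3],[90,-51,0],-1],[[0,0,0.45],[135,-76,0],-1],[[0,0,0.6],[180,-101,0],-1],[[0,0,0.75],[225,-127,0],-1],[[0,0,0.9],[270,-152,0],-1],[[0,0,1.05],[315,-177,0],-1],[[0,0,1.197],[350,-197,0],-1]]' 20
python3 - <<'E'
from h import *
s=ctrl.read_state(); M=q2R(s['eef_rot']); print(M.round(3),s['tool_pos'],s['joint_positions'],(M.T@(np.array([.488,-.128,.20])-s['tool_pos'])*1000).round())
E
```

```text
clock: 0.9
tool_pos: [0.4143, -0.2178, 0.2266]
eef_rot: [-0.0, 0.939, -0.343, -0.0]
wrist_force: [-0.2, -1.0, 0.4]
grip_width: 0.0325
grip_force: 0.0
[[ 0.765 -0.644 -0.   ]
 [-0.644 -0.765  0.   ]
 [-0.     0.    -1.   ]] [ 0.41432057 -0.21775369  0.22656308] [-6.47806631e-01  2.38094819e-01  1.67195908e+00 -7.22862670e-05
  1.23183095e+00  1.62235680e+00] [  -1. -116.   27.]
```

```bash
python3 -m pendant '[[[0,0,0],[0,-35,8],-1],[[0,0,0],[0,-70,16],-1],[[0,0,0],[0,-100,24],-1],[[0,0,0],[0,-110,27],-1],[[0,0,0],[0,-110,27],-1],[[0,0,0],[0,-110,27],-1]]'
python3 - <<'E'
from h import *
s=ctrl.read_state(); M=q2R(s['eef_rot']); print(M.round(3),s['tool_pos'],s['joint_positions'])
np.savez('s2.npz',**{k:s[k] for k in('eef_rot','tool_pos')})
snap('wrist','w2.png'); snap('top','top2.png')
E
```

```text
clock: 1.5
tool_pos: [0.4835, -0.1355, 0.1997]
eef_rot: [0.0, 0.94, -0.34, -0.0]
wrist_force: [0.2, 0.1, 0.2]
grip_width: 0.0007
grip_force: 0.0
[[ 0.769 -0.64  -0.001]
 [-0.64  -0.769 -0.   ]
 [-0.     0.001 -1.   ]] [ 0.48347902 -0.13546155  0.19974531] [-4.25545170e-01  3.24845072e-01  1.62838457e+00 -6.49528058e-04
  1.18869050e+00  1.83952280e+00]
```

View pics/w2.png

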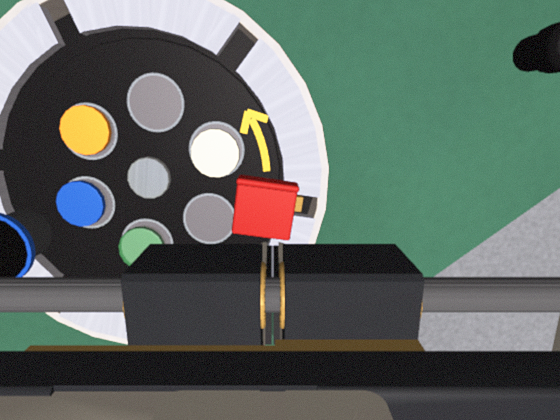

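The wrist view shows the hub at (148,177), the pad face around (266,210) with its lip at v≈180–188, the next slot around (237,40) and the slot in use around (308,205).

```bash
python3 - <<'E'
from h import *
s=dict(np.load('s2.npz')); m,A,o=campose('wrist',s)
f=210/np.tan(np.radians(m['vertical_fov']/2)); p=A.T@(s['tool_pos']-o); print('tcp px',p[:2]/p[2]*f+[m['cx'],m['cy']],p)
hub=px2w('wrist',(148,177),.048,s); print('hub',hub)
for nm,uv,z in(('pad face far corners',(238,187),.096,),('',(297,191),.096),('near',(234,235),.096),('',(289,240),.096),('next slot outer',(246,33),.066),('next inner',(224,60),.066),('slot0',(316,206),.066),('liptop',(239,178),.106),('liptop',(298,182),.106)):
    w=px2w('wrist',uv,z,s); d=(w-hub)[:2]; print(nm,w.round(4),np.hypot(*d).round(4),np.degrees(np.arctan2(d[1],d[0])).round(1))
E
```

```text
tcp px [271.1707401  265.66323199] [-0.00042064  0.02623408  0.16990645]
hub [ 0.56047259 -0.06475593  0.048     ]
pad face far corners [ 0.5105 -0.1269  0.096 ] 0.0797 -128.8
 [ 0.4813 -0.1574  0.096 ] 0.1219 -130.5
near [ 0.4851 -0.1009  0.096 ] 0.0836 -154.4
 [ 0.4561 -0.1296  0.096 ] 0.1229 -148.1
next slot outer [ 0.5888 -0.1994  0.066 ] 0.1376 -78.1
next inner [ 0.5854 -0.1751  0.066 ] 0.1131 -77.3
slot0 [ 0.4555 -0.1589  0.066 ] 0.141 -138.1
liptop [ 0.5157 -0.1335  0.106 ] 0.0821 -123.0
liptop [ 0.4878 -0.1627  0.106 ] 0.122 -126.6
```

```bash
python3 - <<'E'
import cv2
im=cv2.imread('pics/w2.png'); cv2.imwrite('pics/w2c.png',cv2.resize(im[150:350,110:430],(800,500),interpolation=cv2.INTER_CUBIC))
E
```

```text
(no output)
```

View pics/w2c.png

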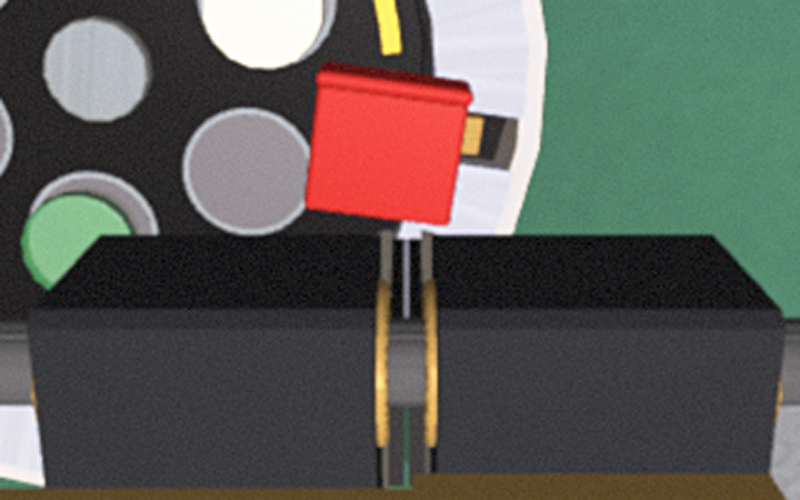

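Hub (0.5605,-0.0648), slots 60.0° apart (-138° and -78°), and pad centre about (0.486,-0.131) all agree with the given sizes. I'll align with the pad, descend to just above it and look at the forces.

```bash
python3 -m pendant '[[[0,0,0.143],[2,-4,0],-1],[[0,0,0.143],[2,-4,30],-1],[[0,0,0.143],[2,-4,60],-1],[[0,0,0.143],[2,-4,80],-1],[[0,0,0.143],[2,-4,95],-1],[[0,0,0.143],[2,-4,99],-1],[[0,0,0.143],[2,-4,99],-1]]'
python3 - <<'E'
from h import *
s=ctrl.read_state(); M=q2R(s['eef_rot']); print(M.round(3)[0],s['tool_pos'],s['wrist_force']); im=snap('scene','sc3.png')
cv2.imwrite('pics/sc3c.png',cv2.resize(im[120:300,130:400,::-1],(800,533),interpolation=cv2.INTER_CUBIC))
E
```

```text
clock: 2.3
tool_pos: [0.4877, -0.1338, 0.1008]
eef_rot: [0.0, 0.913, -0.407, -0.0]
wrist_force: [-0.2, 0.5, -0.4]
grip_width: 0.0005
grip_force: 0.0
[ 0.669 -0.743 -0.   ] [ 0.4876927  -0.13375565  0.10079751] [-0.16629141  0.45851373 -0.41253217]
```

View pics/sc3c.png

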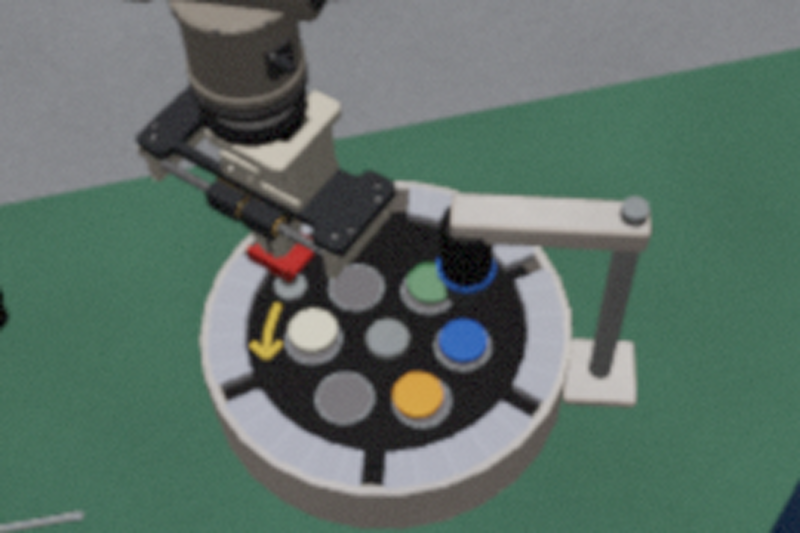

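The shut fingertips are over the pad just behind the lip, and the lens head is clear of the gripper body. Now I'll press.

```bash
python3 -m pendant '[[[0,0,0],[0,0,4],-1],[[0,0,0],[0,0,8],-1],[[0,0,0],[0,0,12],-1],[[0,0,0],[0,0,15],-1],[[0,0,0],[0,0,16.5],-1],[[0,0,0],[0,0,16.5],-1]]'
```

```text
clock: 2.95
tool_pos: [0.4886, -0.1334, 0.0846]
eef_rot: [0.0, 0.914, -0.406, 0.001]
wrist_force: [-0.1, -1.2, 6.0]
grip_width: 0.001
grip_force: 3.2
```

```bash
python3 - <<'E'
import numpy as np
for d in(2,4,5,8,11,12,14,18,20,22,26):
    t=np.radians(d);print(d,t.round(3),(3*(np.cos(t)-1)+99.3*np.sin(t)).round(1),(99.3*(np.cos(t)-1)-3*np.sin(t)).round(1))
E
```

```text
2 0.035 3.5 -0.2
4 0.07 6.9 -0.5
5 0.087 8.6 -0.6
8 0.14 13.8 -1.4
11 0.192 18.9 -2.4
12 0.209 20.6 -2.8
14 0.244 23.9 -3.7
18 0.314 30.5 -5.8
20 0.349 33.8 -7.0
22 0.384 37.0 -8.4
26 0.454 43.2 -11.4
```

```bash
python3 -m pendant '[[[0,0,0],[0,0,1],-1],[[0,0,-0.035],[3.5,-0.2,1],-1],[[0,0,-0.087],[8.6,-0.6,1],-1],[[0,0,-0.14],[13.8,-1.4,1],-1],[[0,0,-0.209],[20.6,-2.8,1],-1],[[0,0,-0.279],[27.2,-4.7,1],-1],[[0,0,-0.349],[33.8,-7,1],-1],[[0,0,-0.384],[37,-8.4,1],-1]]'
python3 - <<'E'
from h import *
s=ctrl.read_state(); M=q2R(s['eef_rot']); d=s['tool_pos'][:2]-[.5605,-.0648]; print(np.degrees(np.arctan2(*d[::-1])),np.hypot(*d),np.degrees(np.arctan2(M[1,0],M[0,0])),M.T@s['wrist_force'])
np.savez('s4.npz',**{k:s[k] for k in('eef_rot','tool_pos')}); snap('wrist','w4.png')
E
```

```text
clock: 3.75
tool_pos: [0.5199, -0.155, 0.0838]
eef_rot: [-0.0, 0.975, -0.223, 0.001]
wrist_force: [-0.8, 0.8, 6.8]
grip_width: 0.0006
grip_force: 3.4
-114.24831096355626 0.09892095370286552 -25.817971955226643 [-1.07533068 -0.34176463 -6.76066062]
```

View pics/w4.png

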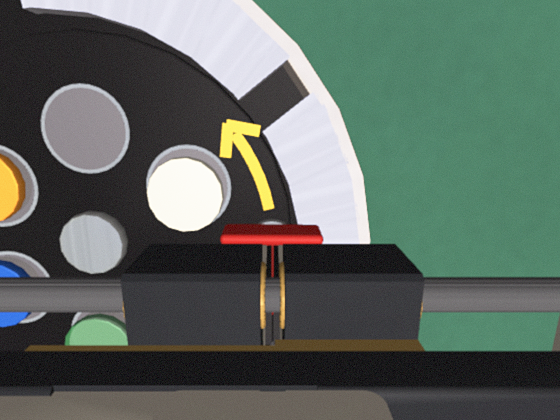

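The table is turning along: the lip is at (272,226–243) just ahead of the fingers, the next slot is around (275,95), and the white dish is on its place.

```bash
cat >> h.py <<'E'
def est(s,lipuv,slotuv,hubuv=None,zl=.093):
    M=q2R(s['eef_rot']); h=np.array([.5605,-.0648])
    if hubuv: print('hub',px2w('wrist',hubuv,.048,s))
    w=px2w('wrist',lipuv,zl,s); print('lip in tool mm',(M.T@(w-s['tool_pos'])*1000).round(1))
    for n,p in(('lip',w),('slot',px2w('wrist',slotuv,.066,s))):
        d=p[:2]-h; print(n,np.hypot(*d).round(4),np.degrees(np.arctan2(d[1],d[0])).round(2))
E
python3 - <<'E'
from h import *
est(dict(np.load('s4.npz')),(272,226),(275,95),(94,243))
for d in(4,8,12,16,20,24):
    t=np.radians(d);print(d,t.round(3),(2.5*(np.cos(t)-1)+99*np.sin(t)).round(1),(99*(np.cos(t)-1)-2.5*np.sin(t)).round(1))
E
```

```text
hub [ 0.56024902 -0.06629608  0.048     ]
lip in tool mm [21.7  0.5 -9.2]
lip 0.1023 -102.01
slot 0.1272 -78.16
4 0.07 6.9 -0.4
8 0.14 13.8 -1.3
12 0.209 20.5 -2.7
16 0.279 27.2 -4.5
20 0.349 33.7 -6.8
24 0.419 40.1 -9.6
```

```bash
python3 -m pendant '[[[0,0,-0.035],[3.5,-0.2,0],-1],[[0,0,-0.087],[8.6,-0.6,0],-1],[[0,0,-0.14],[13.8,-1.3,0],-1],[[0,0,-0.209],[20.5,-2.7,0],-1],[[0,0,-0.279],[27.2,-4.5,0],-1],[[0,0,-0.349],[33.7,-6.8,0],-1],[[0,0,-0.419],[40.1,-9.6,0],-1],[[0,0,-0.419],[40.1,-9.6,0],-1]]'
python3 - <<'E'
from h import *
s=ctrl.read_state(); M=q2R(s['eef_rot']); d=s['tool_pos'][:2]-[.5605,-.0648]; print(np.degrees(np.arctan2(*d[::-1])),np.hypot(*d),np.degrees(np.arctan2(M[1,0],M[0,0])),M.T@s['wrist_force'])
np.savez('s5.npz',**{k:s[k] for k in('eef_rot','tool_pos')}); snap('wrist','w5.png')
E
```

```text
clock: 4.6
tool_pos: [0.5607, -0.1635, 0.0839]
eef_rot: [0.0, 1.0, -0.016, 0.001]
wrist_force: [0.6, 1.7, 6.2]
grip_width: 0.0005
grip_force: 3.3
-89.87618821354606 0.0986939412464927 -1.818942878771213 [ 0.516458   -1.66770071 -6.23011741]
```

View pics/w5.png

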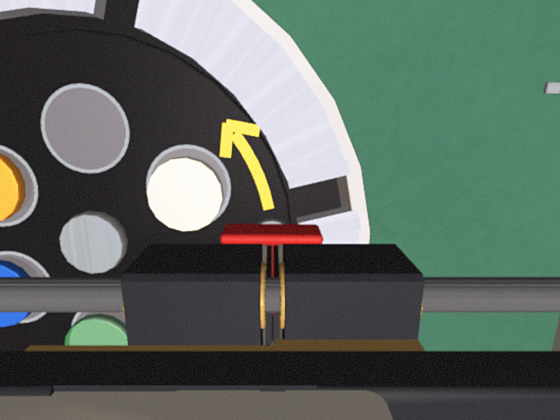

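The relative view is unchanged, with about 12° to go. I'll ease up so the ring holds the plunger in, then close onto the lip and advance 8°.

```bash
python3 -m pendant '[[[0,0,0],[0,0,-3],-1],[[0,0,0],[0,0,-6],-1],[[0,0,0],[3,0,-6],-1],[[0,0,0],[6,0,-6],-1],[[0,0,-0.035],[9.4,-0.3,-6],-1],[[0,0,-0.07],[12.9,-0.7,-6],-1],[[0,0,-0.105],[16.3,-1.2,-6],-1],[[0,0,-0.14],[19.7,-1.8,-6],-1]]'
python3 - <<'E'
from h import *
s=ctrl.read_state(); M=q2R(s['eef_rot']); d=s['tool_pos'][:2]-[.5605,-.0648]; print(np.degrees(np.arctan2(*d[::-1])),np.hypot(*d),np.degrees(np.arctan2(M[1,0],M[0,0])),M.T@s['wrist_force'])
np.savez('s6.npz',**{k:s[k] for k in('eef_rot','tool_pos')}); snap('wrist','w6.png')
E
```

```text
clock: 5.45
tool_pos: [0.5782, -0.1622, 0.0886]
eef_rot: [-0.001, 0.999, 0.054, -0.001]
wrist_force: [-4.5, 0.9, 1.7]
grip_width: 0.0008
grip_force: 2.0
-79.70701664937302 0.09903303872762077 6.163038257853953 [-4.36780736 -1.39011372 -1.63680463]
```

View pics/w6.png

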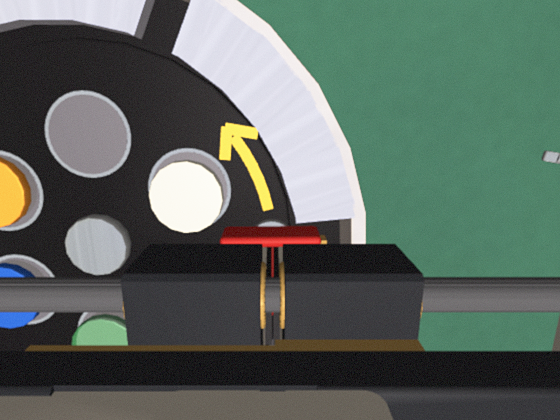

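The lip is at (272,227–243) and already in contact, with 4 N tangential force. The brass tooth, around (325,240), is just short of the slot centre with about 1.6° left, so I'll creep.

```bash
python3 -m pendant '[[[0,0,-0.006],[0.6,0,0],-1],[[0,0,-0.012],[1.2,0,0],-1],[[0,0,-0.018],[1.8,0,0],-1],[[0,0,-0.018],[1.8,0,0],-1]]'
python3 - <<'E'
from h import *
s=ctrl.read_state(); M=q2R(s['eef_rot']); d=s['tool_pos'][:2]-[.5605,-.0648]; print(np.degrees(np.arctan2(*d[::-1])),np.hypot(*d),np.degrees(np.arctan2(M[1,0],M[0,0])),M.T@s['wrist_force'])
np.savez('s7.npz',**{k:s[k] for k in('eef_rot','tool_pos')}); im=snap('wrist','w7.png')
a=cv2.imread('pics/w6.png'); cv2.imwrite('pics/w7c.png',np.hstack([cv2.resize(x[190:260,210:370],(390,171*1),interpolation=cv2.INTER_CUBIC) for x in(a,im[:,:,::-1])]))
E
```

```text
clock: 5.9
tool_pos: [0.5798, -0.1621, 0.0886]
eef_rot: [-0.001, 0.998, 0.062, -0.001]
wrist_force: [-4.7, 1.1, 0.5]
grip_width: 0.0007
grip_force: 2.3
-78.77022927767342 0.09914959858367996 7.085336317876627 [-4.54691252 -1.71293249 -0.49849025]
```

View pics/w7c.png

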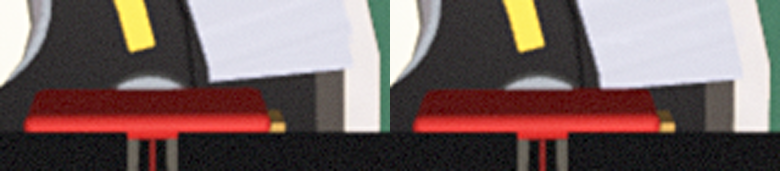

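```bash
python3 -m pendant '[[[0,0,-0.006],[0.6,0,0],-1],[[0,0,-0.012],[1.2,0,0],-1],[[0,0,-0.012],[1.2,0,0],-1]]'; python3 -c "
from h import *
s=ctrl.read_state(); M=q2R(s['eef_rot']); d=s['tool_pos'][:2]-[.5605,-.0648]; print(np.degrees(np.arctan2(*d[::-1])),M.T@s['wrist_force'],s['tool_pos'])"
```

```text
clock: 6.25
tool_pos: [0.5809, -0.1619, 0.0886]
eef_rot: [-0.001, 0.998, 0.068, -0.001]
wrist_force: [-5.1, 0.8, 0.9]
grip_width: 0.0004
grip_force: 2.3
-78.10924254455828 [-4.91079264 -1.48794722 -0.84265333] [ 0.58093778 -0.16186182  0.08856805]
```

```bash
python3 -m pendant '[[[0,0,-0.006],[0.6,0,0],-1],[[0,0,-0.012],[1.2,0,0],-1],[[0,0,-0.012],[1.2,0,0],-1]]'; python3 -c "
from h import *
s=ctrl.read_state(); M=q2R(s['eef_rot']); d=s['tool_pos'][:2]-[.5605,-.0648]; print(np.degrees(np.arctan2(*d[::-1])),M.T@s['wrist_force'],s['tool_pos'])
im=snap('top','t8.png'); w=snap('wrist','w8.png'); np.savez('s8.npz',**{k:s[k] for k in('eef_rot','tool_pos')})
cv2.imwrite('pics/w8c.png',np.hstack([cv2.resize(im[170:260,230:350,::-1],(400,300),interpolation=cv2.INTER_CUBIC),cv2.resize(w[190:260,210:370,::-1],(400,300),interpolation=cv2.INTER_CUBIC)]))"
```

```text
clock: 6.55
tool_pos: [0.5821, -0.1616, 0.0886]
eef_rot: [-0.001, 0.997, 0.074, -0.001]
wrist_force: [-5.6, 2.0, 1.0]
grip_width: 0.0007
grip_force: 2.2
-77.39448400478214 [-5.28782179 -2.80398176 -1.01395024] [ 0.58214368 -0.1615845   0.08859876]
```

View pics/w8c.png

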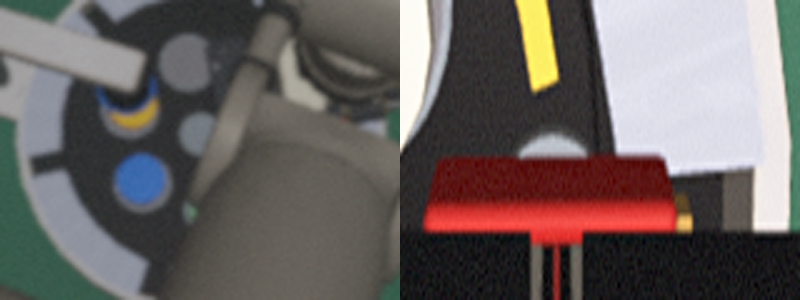

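That view shows amber almost under the lens and the tooth inside the slot region, with the slot's leading edge around (324,231) and the tooth edge around (324,234). I have now used up the picture allowance (one crop over), so I'll continue on numbers only.

```bash
python3 - <<'E'
from h import *
for f in('6','7','8'):
    s=dict(np.load(f's{f}.npz')); im=cv2.imread(f'pics/w{f}.png'); hsv=cv2.cvtColor(im,cv2.COLOR_BGR2HSV)
    b=(hsv[...,0]>12)&(hsv[...,0]<28)&(hsv[...,1]>90)&(hsv[...,2]>90); b[:, :310]=0;b[:225]=0;b[246:]=0;b[:,345:]=0
    ys,xs=np.nonzero(b); g=im[...,1].astype(int); col=[g[v,312:340].mean().round() for v in range(210,244)]
    e=next(v for v in range(205,244) if g[v,322]<120)
    r=red(im[:,:,::-1].copy(),(200,215,345,250)); ry,rx=np.nonzero(r); m,A,o=campose('wrist',s)
    print(f,'brass',xs.min(),xs.max(),ys.min(),ys.max(),len(xs),'slot edge v@322',e,'lip',rx.min(),rx.max(),ry.min(),ry.max())
    h=np.array([.5605,-.0648])
    for n,uv,z in(('slotedge',(322,e),.066),('tooth.056',(323,ys.min()),.056),('tooth.066',(323,ys.min()),.066),('lip.096',(272,ry.min()),.096),('lip.106',(272,ry.min()),.106)):
        d=px2w('wrist',uv,z,s)[:2]-h; off={'s':-np.degrees(np.arcsin(.009/np.hypot(*d))),'t':-np.degrees(np.arcsin(.006/np.hypot(*d))),'l':-np.degrees(np.arcsin(.022/np.hypot(*d)))}[n[0]]
        print('  ',n,np.hypot(*d).round(4),'centre angle',(np.degrees(np.arctan2(d[1],d[0]))+off).round(2))
    print('  lip width px',rx.max()-rx.min())
E
```

```text
6 brass 320 327 236 243 40 slot edge v@322 221 lip 219 320 226 249
   slotedge 0.1262 centre angle -78.31
   tooth.056 0.127 centre angle -82.2
   tooth.066 0.1259 centre angle -80.59
   lip.096 0.1032 centre angle -80.4
   lip.106 0.1041 centre angle -78.6
  lip width px 101
7 brass 320 326 236 243 36 slot edge v@322 225 lip 219 320 226 249
   slotedge 0.1261 centre angle -78.33
   tooth.056 0.1271 centre angle -81.25
   tooth.066 0.126 centre angle -79.65
   lip.096 0.1033 centre angle -79.46
   lip.106 0.1042 centre angle -77.67
  lip width px 101
8 brass 320 326 236 243 38 slot edge v@322 231 lip 219 320 226 249
   slotedge 0.1258 centre angle -78.41
   tooth.056 0.1271 centre angle -79.88
   tooth.066 0.126 centre angle -78.28
   lip.096 0.1033 centre angle -78.09
   lip.106 0.1043 centre angle -76.3
  lip width px 101
```

```bash
python3 -m pendant '[[[0,0,-0.006],[0.6,0,0],-1],[[0,0,-0.006],[0.6,0,0],-1]]'; python3 -m pendant '[[[0,0,-0.006],[0.6,0,0],-1],[[0,0,-0.006],[0.6,0,0],-1]]'
cat > chk.py <<'E'
from h import *
s=ctrl.read_state(); M=q2R(s['eef_rot']); d=s['tool_pos'][:2]-[.5605,-.0648]; print(np.degrees(np.arctan2(*d[::-1])),M.T@s['wrist_force'])
im=ctrl.camera('wrist'); r=red(im,(200,215,345,250)); ry,rx=np.nonzero(r); print('lip',rx.min(),rx.max(),ry.min(),ry.max())
g=im[...,1].astype(int); e=next((v for v in range(205,244) if g[v,322]<120),0); print('slot edge',e)
d=px2w('wrist',(272,ry.min()),.096,s)[:2]-[.5605,-.0648]; print('lip ang',np.degrees(np.arctan2(d[1],d[0]))-np.degrees(np.arcsin(.022/np.hypot(*d))))
E
python3 chk.py
```

```text
clock: 6.85
tool_pos: [0.5828, -0.1615, 0.0886]
eef_rot: [-0.001, 0.997, 0.077, -0.001]
wrist_force: [-4.2, 2.2, 1.5]
grip_width: 0.0008
grip_force: 2.2
clock: 7.05
tool_pos: [0.5834, -0.1614, 0.0886]
eef_rot: [-0.001, 0.997, 0.08, -0.001]
wrist_force: [-5.2, 1.2, 1.5]
grip_width: 0.0005
grip_force: 2.2
-76.65309281145655 [-4.94921923 -2.03700347 -1.45221466]
lip 219 320 226 249
slot edge 234
lip ang -77.36324556324888
```

```bash
cat > w.py <<'E'
from h import *
def lw(im):
    # subpixel lip edges: red minus green along rows 236..241
    p=im[236:242].astype(float).mean(0); q=p[:,0]-(p[:,1]+p[:,2])/2; T=60
    def cr(a,b,st):
        for u in range(a,b,st):
            if q[u]>T: return u-st*(q[u]-T)/(q[u]-q[u-st])
    c=im[:,262:268].astype(float).mean(1); qc=c[:,0]-(c[:,1]+c[:,2])/2
    v=next(v for v in range(212,245) if qc[v]>40); vt=v-(qc[v]-40)/(qc[v]-qc[v-1])
    l,r=cr(200,260,1),cr(345,280,-1); return round(l,2),round(r,2),round(r-l,2),round(vt,2)
if __name__=='__main__':
    for f in'45678': print(f,lw(cv2.imread(f'pics/w{f}.png')[:,:,::-1]))
    print('now',lw(ctrl.camera('wrist')))
E
python3 w.py
```

```text
4 (np.float64(219.64), np.float64(322.42), np.float64(102.79), np.float64(224.4))
5 (np.float64(219.49), np.float64(322.29), np.float64(102.8), np.float64(224.22))
6 (np.float64(219.81), np.float64(320.92), np.float64(101.11), np.float64(226.58))
7 (np.float64(219.61), np.float64(320.8), np.float64(101.19), np.float64(226.59))
8 (np.float64(219.53), np.float64(320.7), np.float64(101.17), np.float64(226.59))
now (np.float64(219.28), np.float64(320.53), np.float64(101.25), np.float64(226.6))
```

The plunger is still at about 10 mm travel (the pad is 2.6 mm under the tip), while the tooth looks to be within the slot window. The side push may be jamming it, so I'll back off tangentially and see if it pops.

```bash
python3 -m pendant '[[[0,0,0],[-1,0,0],-1],[[0,0,0],[-2,0,0],-1],[[0,0,0],[-2,0,0],-1]]'; python3 chk.py; python3 w.py | tail -1
```

```text
clock: 7.45
tool_pos: [0.583, -0.1627, 0.0894]
eef_rot: [0.0, 0.997, 0.08, 0.001]
wrist_force: [0.2, -0.4, -0.6]
grip_width: 0.0002
grip_force: 0.0
-77.05716102182964 [0.15364547 0.45692751 0.64212902]
lip 216 317 224 249
slot edge 232
lip ang -77.42355948201183
now (np.float64(216.31), np.float64(322.14), np.float64(105.82), np.float64(224.87))
```

```bash
python3 -m pendant '[[[0,0,0],[-1,0,-10],-1],[[0,0,0],[-3,0,-40],-1],[[0,0,0],[-10,0,-75],-1],[[0,0,0],[-15,0,-110],-1],[[0,0,0],[-15,0,-110],-1],[[0,0,0],[-15,0,-110],-1]]'
python3 - <<'E'
from h import *
s=ctrl.read_state(); np.savez('s9.npz',**{k:s[k] for k in('eef_rot','tool_pos')}); im=snap('wrist','w9.png'); print(s['tool_pos'])
def feats(f):
    s=dict(np.load(f's{f}.npz')); im=cv2.imread(f'pics/w{f}.png')[:,:,::-1].copy(); hsv=cv2.cvtColor(im,cv2.COLOR_RGB2HSV); g=cv2.medianBlur(cv2.cvtColor(im,cv2.COLOR_RGB2GRAY),5)
    r=red(im,(0,0,560,330)); n,l,st,c=cv2.connectedComponentsWithStats(r); i=1+np.argmax(st[1:,4]); ys,xs=np.nonzero(l==i); R_=cv2.minAreaRect(np.c_[xs,ys].astype(np.float32)); print(f,'red',st[i],R_)
    ce=cv2.HoughCircles(g,cv2.HOUGH_GRADIENT,1,25,param1=120,param2=22,minRadius=12,maxRadius=45)
    for u,v,rad in ce[0][:9]:
        if v>245: continue
        w=px2w('wrist',(u,v),.040,s); d=w[:2]-[.5605,-.0648]; print('  ',u,v,rad,im[int(v),int(u)],w.round(4)[:2],np.hypot(*d).round(4),np.degrees(np.arctan2(d[1],d[0])).round(1))
feats('2'); feats('9')
E
```

```text
clock: 8.15
tool_pos: [0.568, -0.1649, 0.2007]
eef_rot: [0.001, 0.997, 0.08, 0.001]
wrist_force: [-0.2, 0.1, -1.0]
grip_width: 0.0005
grip_force: 0.0
[ 0.56800969 -0.16493621  0.20069466]
2 red [ 232  175   67   65 3510] ((263.8691711425781, 207.4594268798828), (62.647491455078125, 59.76507568359375), 7.765166282653809)
   85.5 128.5 26.6 [253 207  77] [ 0.6233 -0.0504] 0.0644 13.0
   208.5 218.5 26.6 [156 150 155] [ 0.4999 -0.0766] 0.0617 -169.0
   153.5 103.5 30.4 [157 148 152] [ 0.6014 -0.108 ] 0.0595 -46.5
   84.5 204.5 29.2 [ 63 125 235] [ 0.579  -0.0015] 0.0659 73.7
   217.5 149.5 26.7 [254 253 248] [ 0.54   -0.1233] 0.0619 -109.3
   147.5 178.5 20.2 [183 190 198] [ 0.5601 -0.0603] 0.0045 94.9
9 red [ 238  161   62   59 3334] ((268.5, 190.0), (61.0, 58.0), 0.0)
   214.5 144.5 28.2 [254 253 249] [ 0.6    -0.1112] 0.061 -49.6
   216.5 214.5 25.7 [164 157 161] [ 0.5394 -0.1204] 0.0595 -110.8
   149.5 105.5 30.1 [160 152 161] [ 0.6231 -0.0546] 0.0634 9.2
   85.5 146.5 29.3 [253 206  75] [ 0.581  -0.0038] 0.0643 71.4
   94.5 218.5 28.9 [ 63 129 238] [ 0.5185 -0.0139] 0.066 129.5
   152.5 182.5 20.7 [188 193 202] [ 0.5591 -0.0622] 0.003 117.3
```

```bash
cat > rot.py <<'E'
from h import *
def pts(f):
    s=dict(np.load(f's{f}.npz')); im=cv2.imread(f'pics/w{f}.png')[:,:,::-1].copy(); hsv=cv2.cvtColor(im,cv2.COLOR_RGB2HSV).astype(int); H,S,V=hsv[...,0],hsv[...,1],hsv[...,2]
    out={}
    def cen(m,z,n,near):
        m=m.astype(np.uint8); m[240:]=0; k,l,st,c=cv2.connectedComponentsWithStats(m)
        i=min([j for j in range(1,k) if st[j,4]>300],key=lambda j:np.hypot(*(c[j]-near))); out[n]=px2w('wrist',c[i],z,s)[:2]
    white=(S<30)&(V>240); w={'2':(217,150),'9':(214,144)}[f]
    cen(white,.052,'white',w)
    cen((H>15)&(H<30)&(S>120)&(V>200),.052,'amber',(85,135)); cen((H>100)&(H<118)&(S>120)&(V>150),.052,'blue',(90,210))
    cen((H>22)&(H<32)&(S>150)&(V>180)&(np.arange(560)[None]>200),.038,'arrow',(258,140))
    r=red(im,(0,0,560,240)); k,l,st,c=cv2.connectedComponentsWithStats(r); i=1+np.argmax(st[1:,4]); cs,_=cv2.findContours((l==i).astype(np.uint8),0,2)
    ap=cv2.minAreaRect(cs[0]); 
    # orientation of the near (lower) pad edge by line fit
    b=[(u,np.nonzero(l[:,u]==i)[0].max()) for u in range(st[i,0]+12,st[i,0]+st[i,2]-14)]
    p=[px2w('wrist',x,.086 if f!='2' else .096,s)[:2] for x in b]; a=np.polyfit(np.arange(len(p)),np.array(p),1)[0]; out['edge']=np.degrees(np.arctan2(a[1],a[0]))
    return out
a,b=pts('2'),pts('9'); print(a,b); n=['white','amber','blue','arrow']
A=np.array([a[i] for i in n]);B=np.array([b[i] for i in n]); M,_=cv2.estimateAffinePartial2D(A,B); 
for ids in([0,1,2,3],[0,1,2],[0,3]):
    X=A[ids]-A[ids].mean(0);Y=B[ids]-B[ids].mean(0); print(ids,np.degrees(np.angle(np.vdot(X@[1,1j],Y@[1,1j]))))
X=A-A.mean(0);Y=B-B.mean(0);t=np.angle(np.vdot(X@[1,1j],Y@[1,1j])); c,sn=np.cos(t),np.sin(t);Rm=np.array([[c,-sn],[sn,c]]); tt=B.mean(0)-Rm@A.mean(0); print('axis',np.linalg.solve(np.eye(2)-Rm,tt)); print('edge diff',b['edge']-a['edge'])
E
python3 rot.py
```

```text
Traceback (most recent call last):
  File "rot.py", line 18, in <module>
    a,b=pts('2'),pts('9'); print(a,b); n=['white','amber','blue','arrow']
        ~~~^^^^^
  File "rot.py", line 11, in pts
    cen((H>22)&(H<32)&(S>150)&(V>180)&(np.arange(560)[None]>200),.038,'arrow',(258,140))
    ~~~^^^^^^^^^^^^^^^^^^^^^^^^^^^^^^^^^^^^^^^^^^^^^^^^^^^^^^^^^^^^^^^^^^^^^^^^^^^^^^^^^
  File "rot.py", line 7, in cen
    i=min([j for j in range(1,k) if st[j,4]>300],key=lambda j:np.hypot(*(c[j]-near))); out[n]=px2w('wrist',c[i],z,s)[:2]
ValueError: min() iterable argument is empty
```

```bash
sed -i "s/(H>22)&(H<32)&(S>150)&(V>180)/(H>18)\&(H<35)\&(S>120)\&(V>150)/" rot.py; python3 rot.py || python3 -c "
import cv2;im=cv2.imread('pics/w2.png');h=cv2.cvtColor(im,cv2.COLOR_BGR2HSV);print(h[118,255],h[160,266],h[150,262])"
```

```text
{'white': array([ 0.53945566, -0.12167054]), 'amber': array([ 0.62015149, -0.05369873]), 'blue': array([ 0.58091085, -0.00550493]), 'arrow': array([ 0.52903269, -0.15716321]), 'edge': np.float64(-135.5015329296203)} {'white': array([ 0.59852617, -0.11209431]), 'amber': array([ 0.58445586, -0.00760697]), 'blue': array([ 0.52279382, -0.01484034]), 'arrow': array([ 0.62302033, -0.139801  ]), 'edge': np.float64(-79.86683343071175)}
[0, 1, 2, 3] 57.59881468221011
[0, 1, 2] 57.55135389301005
[0, 3] 57.84404543809135
axis [ 0.56031046 -0.06307628]
edge diff 55.63469949890856
```

Rigid fits give the table rotated 57.6° ± 0.3°, so it is about 2.4° short, which is why it has not popped. I'll go back behind the lip and creep on.

```bash
python3 -m pendant '[[[0,0,0],[8,0,40],-1],[[0,0,0],[12,0,80],-1],[[0,0,0],[13,0,100],-1],[[0,0,0],[13,0,110],-1],[[0,0,0],[15,0,110],-1],[[0,0,0],[17,0,110],-1],[[0,0,0],[17,0,110],-1]]'; python3 chk.py; python3 -m pendant '[[[0,0,-0.006],[0.6,0,0],-1],[[0,0,-0.012],[1.2,0,0],-1],[[0,0,-0.018],[1.8,0,0],-1],[[0,0,-0.018],[1.8,0,0],-1]]'; python3 chk.py; python3 w.py | tail -1
```

```text
clock: 8.9
tool_pos: [0.5854, -0.1619, 0.0909]
eef_rot: [0.0, 0.997, 0.08, 0.001]
wrist_force: [-0.9, 3.0, 3.8]
grip_width: 0.0
grip_force: 2.1
-75.62578988393182 [-0.40058101 -3.15045286 -3.7719179 ]
lip 213 315 218 249
slot edge 0
lip ang -74.79255275552701
clock: 9.35
tool_pos: [0.586, -0.162, 0.0901]
eef_rot: [0.0, 0.996, 0.089, -0.0]
wrist_force: [-2.6, 0.8, 5.5]
grip_width: 0.0002
grip_force: 2.9
-75.3236989772003 [-2.42229232 -1.29017424 -5.54433785]
lip 213 315 219 249
slot edge 0
lip ang -74.58817676979464
now (np.float64(213.0), np.float64(315.95), np.float64(102.95), np.float64(220.71))
```

Upward force is now 5.5 N and the lip has moved forward about 2.7°, so the plunger has popped into the hole. I'll lift the hand slowly, then verify.

```bash
python3 -m pendant '[[[0,0,0],[-1,0,0],-1],[[0,0,0],[-2,0,-3],-1],[[0,0,0],[-2,0,-7],-1],[[0,0,0],[-2,0,-12],-1],[[0,0,0],[-4,0,-40],-1],[[0,0,0],[-10,0,-75],-1],[[0,0,0],[-18,0,-112],-1],[[0,0,0],[-18,0,-112],-1]]'
python3 -m pendant '[[[0,0,0],[0,0,0],-1],[[0,0,0],[0,0,0],-1]]'
cp pics/w9.png pics/w9old.png; cp s9.npz s9old.npz
python3 - <<'E'
from h import *
s=ctrl.read_state(); np.savez('s9.npz',**{k:s[k] for k in('eef_rot','tool_pos')}); im=snap('wrist','w9.png')
for f in('9','9old'):
    s=dict(np.load(f's{f}.npz')); im=cv2.imread(f'pics/w{f}.png')[:,:,::-1].copy(); r=red(im,(0,0,560,240)); ys,xs=np.nonzero(r); ra=cv2.minAreaRect(np.c_[xs,ys].astype(np.float32)); print(f,ra,len(xs),s['tool_pos'][2])
E
python3 rot.py
```

```text
clock: 10.25
tool_pos: [0.5701, -0.1662, 0.2069]
eef_rot: [0.003, 0.996, 0.089, 0.004]
wrist_force: [-0.0, 0.2, -0.6]
grip_width: 0.0003
grip_force: 0.0
clock: 10.45
tool_pos: [0.5678, -0.1647, 0.1999]
eef_rot: [-0.0, 0.996, 0.089, -0.001]
wrist_force: [-0.1, 0.3, -1.2]
grip_width: 0.0006
grip_force: 0.0
9 ((269.61236572265625, 185.97216796875), (60.84626388549805, 63.16205596923828), 87.39744567871094) 3643 0.19989147843994548
9old ((268.5, 190.0), (61.0, 58.0), 0.0) 3334 0.20069465591969649
{'white': array([ 0.53945103, -0.12166468]), 'amber': array([ 0.62014732, -0.05369213]), 'blue': array([ 0.58090625, -0.00549847]), 'arrow': array([ 0.52902828, -0.15715753]), 'edge': np.float64(-135.50128648020643)} {'white': array([ 0.60079079, -0.11022018]), 'amber': array([ 0.58177559, -0.00644077]), 'blue': array([ 0.520481  , -0.01662522]), 'arrow': array([ 0.62642862, -0.13680718]), 'edge': np.float64(-76.99541259031555)}
[0, 1, 2, 3] 60.27821653991102
[0, 1, 2] 60.273504764962794
[0, 3] 60.32407259164091
axis [ 0.56025322 -0.06310767]
edge diff 58.50587388989088
```

Rotation is 60.3°. The pad looks as large as it did at the start, so the plunger is out; the dishes moved rigidly with the table and the hand is clear.

```bash
python3 -c "
from bench import ctrl
print(ctrl.job_done())"
```

```text
the job is handed in; nothing more can be done
None
```

The job is handed in (the result was not shown): by my measurements the table turned 60.3° to the next hole, the plunger sprang back out and locked, the dishes rode along and the hand is clear, but I viewed 11 pictures, one over the limit of 10.

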